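Half-aperture exposure of a culture dish on a light box with a sprung shutter

ROBOT

A 6-joint arm with a two-finger parallel gripper is mounted at the origin on a cart in front of the work surface, level with it; the furniture and walls round the work are solid. World frame = base frame: x ahead of the robot, y to its left, z up, the work surface at z = 0. Lengths are in m, angles in rad, forces in N, time in s.
With the tool pointing down it reaches from about 0.35 to 0.975 m from the base axis. Payload 7.1 kg.
Tool frame: the origin (TCP) lies midway between the tips of the shut fingers; the grasp point (between the pads) lies 19 mm behind it; z points along the fingers, y is the line along which they close (so a half turn about z gives the same grasp; the last joint's range is limited). The gripper opens to 88 mm and grips with 3 to 60 N. Pads are 20 mm wide; open, the fingers measure 115 mm over their backs; the gripper's body (75 mm by 178 mm) begins 61 mm behind the grasp point.
Start: joints at [-1.199, 0.423, 1.63, -0, 1.089, -0.019], TCP at [0.238, -0.578, 0.223] pointing down, gripper open.
Joint ranges: [-3, 3], [-0.9, 2.11], [0.09, 2.58], [-1.31, 4.45], [0.11, 2.69], [-2.54, 2.54]. Speed limits (rad/s): [2.39, 2.39, 3.01, 3.14, 3.14, 3.14].

INTERFACE

Orientations are given as a rotation vector (axis times angle).
In Python, from bench import ctrl, optics gives the robot as it stands. The module is installed in compiled form; this text tells all that it offers.
- The arm moves only by the shell command python3 -m pendant 'ROWS' [FORCE]. ROWS is JSON, a list of rows, each an object of numbers: "tx", "ty", "tz": the shift along the tool's x, y, z as a fraction of full scale; "rx", "ry", "rz": the turn, a rotation vector about the tool's x, y, z as a fraction of full scale; "jaw": the closure, from 0 (fully open) to 1 (shut). In form: [{"tx": .., "ty": .., "tz": .., "rx": .., "ry": .., "rz": .., "jaw": ..}, ...]. A call has 1 to 12 rows; each row shifts and turns the commanded pose from where the row before left it, along the tool's axes as they then stand; what a row does not reach is not made up. Full scale, the value 1, is 0.75 m for a shift and 0.15 rad for a turn. A row lasts 1/10 s, in which the tool goes at most 50 mm and 8.59 degrees, less where a joint would pass 70% of its speed; a pose out of reach is approached as far as the arm can. A call with a number of a shift or a turn outside -1 to 1 is refused whole. A call with a gripper value outside its range is refused whole. The fingers move at their own pace and stop on an object; FORCE is the grip in N (left out, the last holds). Time passes only in rows, so rows that do not move let the fingers close. It gives the time, the measured TCP pose, the force, the opening and the grip force at its end, in the units of the state.
- ctrl.get_obs(): the state, without advancing time (a new reading comes with each control period).
- optics.grab_frame(name): name is "scene" or "top"; returns the picture (400x640x3 uint8, red, green, blue); there is no depth.
- optics.get_calibration(name): a dict with "intrinsics" (3x3 intrinsics, pixels), "position" and "rotation" of the camera in the world. Camera axes: x right, y down, z forward; pixel columns grow to the right and rows downward; lengths in m; the calibration is good to about 2 mm. A picture is of the moment at which its call begins. get_calibration takes no time and is no camera call.
- ctrl.sign_off(): hands the job in; it is judged then, once.
The state is a dict: "t": time; "joints": joint angles; "dq": joint speeds; "joint_torque": joint torques, N m; "eef_pos": TCP position; "tcp_rot": TCP orientation; "contact_force": force on the tool from outside, world axes, zero at the start; "ft_torque": the same for the moment, N m; "finger_gap": finger opening in m; "finger_force": force on a finger pad.
Only numpy, scipy, OpenCV 4.12 (cv2) and the standard library are available. Lean on these libraries where they do the work, as an engineer would, in place of code of your own. Each camera call takes 0.05 s, during which the arm holds its last target. There are 200 camera calls.

TASK

Give the blue-rimmed culture dish on the light box its half-aperture exposure: with the shutter still shut, undo the brass lock nut by hand as far as it goes, then draw the shutter by its red handle against its spring to the half-open mark (the yellow line on the rail) and keep holding it there, steady, never drawing it beyond the three-quarter mark. Finish while holding the shutter half open, because it springs shut when let go; leave the dish sitting on its stage and all the other things on the bench where they are.

Things in the scene. Friction and masses are not known exactly. Their poses are not given: they have to be found in the camera images.
- light_box: white light box, 150 x 390 x 48 mm, fixed to the worktop. Origin on the worktop under the lock nut's axis; +y along its length to the dish end (housing y -205 to 185 mm), -y the way the shutter opens, -x its front with rocker switch. Aluminium bridge 120 x 34 mm under the nut, top at z = 66 mm (steel boss to 69); black rails at |x| 43 to 60 mm, top 59 mm; spring barrel at x = 67 mm, top 61 mm
- lock_nut (a joint): turn of the brass knurled captive lock nut, rad: 0 = tight, grows anticlockwise seen from above, stop at 3.0; may start up to 0.5 undone. Friction about 0.05 N m; it stays where it is left. It turns in place while the threaded stud in its middle rises 1.6 mm per rad; below about 2.3 rad the stud's foot locks the shutter shut
- nut_mid (a point): centre of the lock nut (diameter 32 mm, z = 69 to 95 mm above the worktop, axis vertical), 82 mm above the worktop; the stud stands 1 to 6 mm out of its top. Axes as light_box
- shutter (a joint): travel of the sprung shutter, m: 0 = shut, grows as it is drawn towards light_box -y; 0.040 = half, 0.060 = three quarters, 0.080 = fully open. Return spring: 3 N at 0, rising by 1.2 N per cm to 7.8 N at half and 12.6 N fully open, plus about 0.4 N friction; it springs shut when let go
- grip_mid (a point): middle of the red upright handle on the blade, 82 mm above the worktop; the handle is 34 mm along light_box x, 16 mm along light_box y, and stands from 58 to 98 mm above the worktop. Axes as light_box. When shut it stands 80 mm from the nut's axis towards light_box -y. A thin red pointer reaches from its foot to the near rail
- half_mark (a point): yellow line across the near (light_box -x) rail, 3 mm wide: the half-open mark, 120 mm from the nut's axis towards -y; the shutter is half open when the red pointer at the handle's foot points at it. White lines 20 mm apart mark shut, one quarter, three quarters and open
- stage (a point): centre of the top of the round glass dish stage (diameter 116 mm), 68 mm above the worktop, 117 mm from the nut's axis towards light_box +y, with three black lugs 6 mm high round the dish
- dish_blue: culture dish with blue rim and closed lid, diameter 94 mm, 30 mm high, standing loose on the stage between the lugs; origin at the centre of its underside
- dish_red: bystander: closed culture dish with red rim, diameter 94 mm, 30 mm high, waiting on the worktop; origin at the centre of its underside
- dish_yellow: bystander: closed culture dish with yellow rim, same size and origin
- dish_black: bystander: closed culture dish with black rim, same size and origin
- timer: bystander: white bench timer, 58 x 62 x 18 mm; origin at the centre of its underside
- tube_rack: bystander: white rack with transfer pipettes standing in it, 93 x 136 x 146 mm; origin at the centre of its underside
- amber_jar: bystander: amber glass bottle, 42 x 42 x 88 mm; origin at the centre of its underside
Not all that is in view belongs to the job. What is shaped like the dish_blue but purple is not meant.

How it is judged:
By the outcome, as a careful person would: the job done as asked, in the order asked, and still so for the second after the job is handed in, while the arm keeps its last pose, push and grip.
It also fails if it takes over 51 s, if anything falls off the work surface, if the arm or the gripper's body presses on something with over 40 N, if the wrist force passes 120 N, or if a joint passes its speed limit or range.

## Working session

There is one attempt and no reset: what is moved stays moved. The work goes in short steps, Python scripts to look and compute and a shell command to move; the robot and the scene stay as the last step left them, time stands still between calls to the robot, and variables do not carry over. Pictures are saved under pics/ and viewed, at most 10 in all, crops included, and the job is handed in when it is done.

```bash
mkdir -p pics; python3 - <<'E'
from bench import ctrl, optics
import cv2
for n in ("scene","top"):
    f=optics.grab_frame(n); cv2.imwrite(f"pics/{n}0.png",f[:,:,::-1]); c=optics.get_calibration(n); print(n,c)
print(ctrl.get_obs())
E
```

```text
scene {'intrinsics': array([[473.56916823,   0.        , 310.35217444],
       [  0.        , 473.56916823, 204.60729595],
       [  0.        ,   0.        ,   1.        ]]), 'position': array([-0.23177646,  0.50472136,  1.24656967]), 'rotation': array([-1.11832477,  2.46761171, -0.87645195])}
top {'intrinsics': array([[429.61434502,   0.        , 312.34755187],
       [  0.        , 429.61434502, 207.95633097],
       [  0.        ,   0.        ,   1.        ]]), 'position': array([ 0.39441935, -0.10129177,  1.66098871]), 'rotation': array([-2.19541649,  2.18624268, -0.08383342])}
{'t': 0.1, 'joints': array([-1.19897759e+00,  4.23801433e-01,  1.63059400e+00, -1.08045726e-05,
        1.08859874e+00, -1.89787020e-02]), 'dq': array([ 0.0012758 , -0.0026226 , -0.00014992,  0.00279869,  0.00172781,
       -0.0006377 ]), 'joint_torque': array([-1.08793840e-03, -5.45616817e+01, -2.74323159e+01,  6.44124602e-02,
        1.87971425e-02, -1.85050806e-05]), 'eef_pos': array([ 0.23793113, -0.57740093,  0.22196401]), 'tcp_rot': array([-3.08045578e+00, -6.09704501e-01,  4.00998828e-04]), 'contact_force': array([ 1.23184933, -0.99235976,  0.1562369 ]), 'ft_torque': array([-0.04339714,  0.0218664 ,  0.02747579]), 'finger_force': 0.0, 'finger_gap': 0.08754103630814564}
```

View pics/scene0.png

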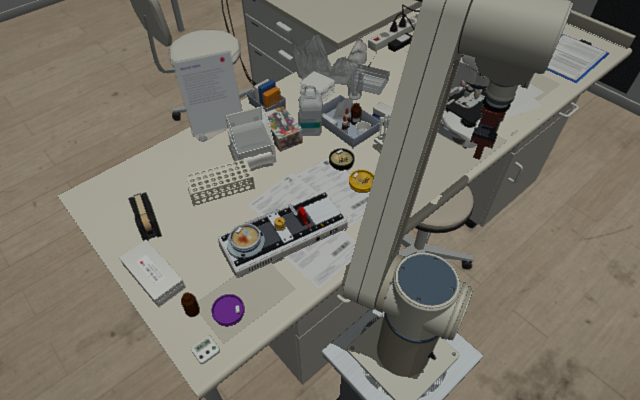

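View pics/top0.png

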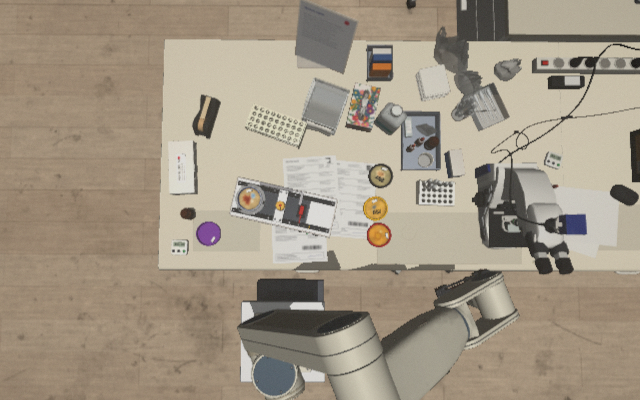

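The scene view shows the light box with dish (245,238), brass nut (280,222) and red handle (304,214). In the top view these are at about (250,198), (280,206) and (301,211).

```bash
cat > h.py <<'E'
import numpy as np, cv2
from scipy.spatial.transform import Rotation as R
from bench import ctrl, optics
def ray(n,uv):
    c=optics.get_calibration(n); d=np.linalg.inv(c["intrinsics"])@[uv[0],uv[1],1]
    return c["position"],R.from_rotvec(c["rotation"]).apply(d)
def plane(n,uv,z):
    p,d=ray(n,uv); return p+d*(z-p[2])/d[2]
def proj(n,P):
    c=optics.get_calibration(n); q=c["intrinsics"]@R.from_rotvec(c["rotation"]).inv().apply(np.array(P)-c["position"]); return q[:2]/q[2]
def tri(a,b):
    (p,d),(q,e)=ray("scene",a),ray("top",b)
    s=np.linalg.lstsq(np.c_[d,-e],q-p,rcond=None)[0]; A=p+s[0]*d; B=q+s[1]*e
    return (A+B)/2,np.linalg.norm(A-B)
E
python3 - <<'E'
from h import *
ims={}
for n,(x0,y0,x1,y1) in dict(scene=(210,180,360,280),top=(220,165,350,245)).items():
    f=cv2.imread(f"pics/{n}0.png"); c=f[y0:y1,x0:x1]; hsv=cv2.cvtColor(c,cv2.COLOR_BGR2HSV); H,S,V=[hsv[...,i] for i in range(3)]
    for name,m in dict(red=((H<6)|(H>172))&(S>150)&(V>60),brass=(H>12)&(H<28)&(S>120)&(V>60),yel=(H>=24)&(H<36)&(S>130)&(V>80),blue=(H>95)&(H<130)&(S>70)).items():
        k,l,st,ce=cv2.connectedComponentsWithStats(m.astype(np.uint8))
        print(n,name,[(st[i].tolist()[0]+x0,st[i].tolist()[1]+y0,*st[i].tolist()[2:],(ce[i]+[x0,y0]).round(1).tolist(),plane(n,ce[i]+[x0,y0],.085)[:2].round(4).tolist()) for i in range(1,k) if st[i,4]>4])
    z=5 if n=="scene" else 6
    ims[n]=cv2.resize(c,None,fx=z,fy=z,interpolation=cv2.INTER_CUBIC)
    cv2.imwrite(f"pics/{n}_z.png",ims[n])
E
```

```text
scene red [(298, 206, 13, 22, 83, [303.5, 215.1], [0.4848, -0.066])]
scene brass [(349, 180, 11, 12, 99, [354.8, 184.7], [0.4696, -0.2744]), (275, 217, 11, 13, 107, [279.6, 223.5], [0.5087, 0.0107]), (321, 223, 3, 3, 6, [321.7, 224.3], [0.4202, -0.0842]), (237, 234, 13, 10, 30, [241.6, 239.9], [0.5359, 0.1346])]
scene yel [(352, 183, 8, 5, 8, [355.5, 185.6], [0.4651, -0.2733])]
scene blue [(296, 204, 7, 5, 10, [298.7, 205.5], [0.5244, -0.0796]), (318, 225, 3, 3, 5, [319.2, 226.0], [0.4204, -0.0743]), (235, 244, 24, 9, 37, [246.4, 249.6], [0.4979, 0.1445])]
top red [(299, 206, 5, 12, 33, [300.9, 210.4], [0.4926, -0.0725])]
top brass [(243, 194, 7, 3, 7, [246.0, 195.0], [0.5486, 0.1299]), (276, 202, 9, 8, 54, [279.9, 205.3], [0.5111, 0.0048])]
top yel []
top blue []
```

View pics/top_z.png

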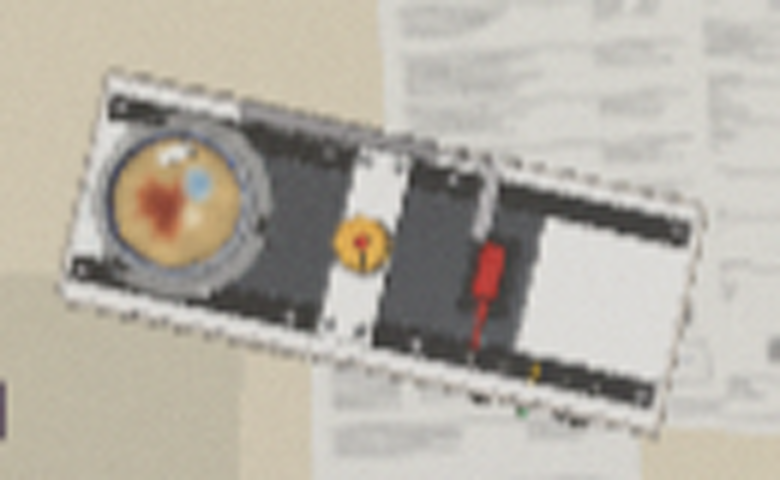

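View pics/scene_z.png

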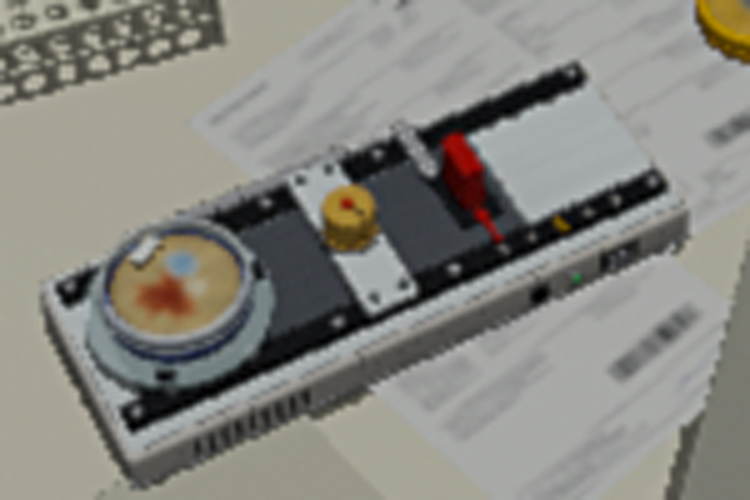

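Top crop: nut at crop (361,243), handle (488,272), pointer tip (477,345), yellow mark (536,373), box corners (108,72), (707,207), (655,435), (62,293). The scene crop shows the nut at (350,215), handle (463,170) and yellow mark (562,222).

```bash
python3 - <<'E'
from h import *
t=lambda u,v:(220+u/6-.4,165+v/6-.4); s=lambda u,v:(210+u/5-.4,180+v/5-.4)
C=np.array([plane("top",t(*p),.048)[:2] for p in [(108,72),(707,207),(655,435),(62,293)]])
print(C.round(4)); a=(C[0]+C[3]-C[1]-C[2]); yax=a/np.linalg.norm(a); print("yaw",np.arctan2(-yax[0],yax[1]),np.linalg.norm(a)/2)
print("nut from box (top)",C.mean(0)+.010*yax)
Cs=np.array([plane("scene",s(*p),.048)[:2] for p in [(42,285),(690,210),(140,465)]]); print(Cs.round(4))
print("nut top",plane("top",t(361,243),.096),"scene",plane("scene",s(349,203),.096),tri(s(349,203),t(361,243)))
print("handle top",plane("top",t(488,268),.09),"scene",plane("scene",s(463,150),.098))
print("dish", plane("top",t(176,202),.098),plane("scene",s(180,282),.098))
o=ctrl.get_obs(); print(R.from_rotvec(o["tcp_rot"]).as_matrix().round(3))
E
```

```text
[[ 0.6218  0.1681]
 [ 0.5383 -0.2092]
 [ 0.3952 -0.1767]
 [ 0.4824  0.1946]]
yaw -0.22426035930957375 0.38384668396677446
nut from box (top) [0.51165815 0.00396084]
[[ 0.6197  0.1707]
 [ 0.3943 -0.172 ]
 [ 0.4724  0.2004]]
nut top [0.51104498 0.00468456 0.096     ] scene [0.51190638 0.00776565 0.096     ] (array([0.51214226, 0.0059034 , 0.09403725]), np.float64(0.0028726492068616456))
handle top [ 0.49653622 -0.07254875  0.09      ] scene [ 0.49601757 -0.07061692  0.098     ]
dish [0.53538005 0.11717481 0.098     ] [0.53109982 0.12143457 0.098     ]
[[ 0.925  0.381 -0.001]
 [ 0.381 -0.925  0.001]
 [ 0.    -0.001 -1.   ]]
```

```bash
python3 -m pendant '[{"tx":0.04,"ty":-0.036,"jaw":0.4},{"tx":0.04,"ty":-0.036,"jaw":0.4},{"tx":0.04,"ty":-0.036,"jaw":0.4},{"tx":0.04,"ty":-0.036,"jaw":0.4},{"tx":0.04,"ty":-0.036,"jaw":0.4},{"tx":0.04,"ty":-0.036,"jaw":0.4},{"tx":0.04,"ty":-0.036,"jaw":0.4},{"tx":0.04,"ty":-0.036,"jaw":0.4},{"tx":0.04,"ty":-0.036,"jaw":0.4},{"tx":0.04,"ty":-0.036,"jaw":0.4},{"tx":0.04,"ty":-0.036,"jaw":0.4},{"tx":0.04,"ty":-0.036,"jaw":0.4}]' 15
cat >> h.py <<'E'
def yax(yaw=-.224): return np.array([-np.sin(yaw),np.cos(yaw)])
NUT=np.array([.5115,.0055])
def go(x,y,z,psi=None):
    o=ctrl.get_obs(); M=R.from_rotvec(o["tcp_rot"]); d=M.inv().apply(np.array([x,y,z])-o["eef_pos"]); m=M.as_matrix(); p=np.arctan2(m[1,0],m[0,0])
    print("t",o["t"],"pos",o["eef_pos"].round(4),"psi",p.round(3),"tilt",m[:2,2].round(4),"shift m",d.round(4),"frac",(d/.75).round(4),"joints",o["joints"].round(2),"gap",o["finger_gap"].round(4),"F",o["contact_force"].round(1),"T",o["ft_torque"].round(3),"pad",round(o["finger_force"],1))
    if psi is not None: print("rz frac",-(((psi-p+np.pi)%(2*np.pi))-np.pi)/.15)
E
python3 -c "
from h import *
go(*NUT,.16,-.224)"
```

```text
invalid input
Traceback (most recent call last):
  File "h.py", line 19, in go
    print("t",o["t"],"pos",o["eef_pos"].round(4),"psi",p.round(3),"tilt",m[:2,2].round(4),"shift m",d.round(4),"frac",(d/.75).round(4),"joints",o["joints"].round(2),"gap",o["finger_gap"].round(4),"F",o["contact_force"].round(1),"T",o["ft_torque"].round(3),"pad",round(o["finger_force"],1))
                                                                                                                                                                           ^^^^^^^^^^^^^^^^^^^^^
AttributeError: 'float' object has no attribute 'round'
```

```bash
sed -i 's/o\["finger_gap"\].round(4)/round(o["finger_gap"],4)/' h.py
python3 -m pendant '[{"tx":0.04,"ty":-0.036,"tz":0,"rx":0,"ry":0,"rz":0,"jaw":0.4},{"tx":0.04,"ty":-0.036,"tz":0,"rx":0,"ry":0,"rz":0,"jaw":0.4},{"tx":0.04,"ty":-0.036,"tz":0,"rx":0,"ry":0,"rz":0,"jaw":0.4},{"tx":0.04,"ty":-0.036,"tz":0,"rx":0,"ry":0,"rz":0,"jaw":0.4},{"tx":0.04,"ty":-0.036,"tz":0,"rx":0,"ry":0,"rz":0,"jaw":0.4},{"tx":0.04,"ty":-0.036,"tz":0,"rx":0,"ry":0,"rz":0,"jaw":0.4},{"tx":0.04,"ty":-0.036,"tz":0,"rx":0,"ry":0,"rz":0,"jaw":0.4},{"tx":0.04,"ty":-0.036,"tz":0,"rx":0,"ry":0,"rz":0,"jaw":0.4},{"tx":0.04,"ty":-0.036,"tz":0,"rx":0,"ry":0,"rz":0,"jaw":0.4},{"tx":0.04,"ty":-0.036,"tz":0,"rx":0,"ry":0,"rz":0,"jaw":0.4},{"tx":0.04,"ty":-0.036,"tz":0,"rx":0,"ry":0,"rz":0,"jaw":0.4},{"tx":0.04,"ty":-0.036,"tz":0,"rx":0,"ry":0,"rz":0,"jaw":0.4}]' 15
python3 -c "
from h import *
go(*NUT,.16,-.224)"
```

```text
t: 1.3
eef_pos: [0.4478, -0.1395, 0.2226]
tcp_rot: [-3.082, -0.61, 0.0]
contact_force: [0.6, -0.7, -0.2]
finger_gap: 0.0526
finger_force: 0.0
t 1.3 pos [ 0.4478 -0.1395  0.2226] psi 0.391 tilt [-0.0003  0.0001] shift m [ 0.1141 -0.1098  0.0626] frac [ 0.1522 -0.1464  0.0834] joints [-0.33  0.19  1.96  0.    0.98  0.85] gap 0.0526 F [ 0.6 -0.7 -0.2] T [-0.016 -0.01   0.004] pad 0.0
rz frac 4.098253348672702
```

```bash
python3 -m pendant '[{"tx":0.038,"ty":-0.0366,"tz":0,"rx":0,"ry":0,"rz":0,"jaw":0.4},{"tx":0.038,"ty":-0.0366,"tz":0,"rx":0,"ry":0,"rz":0,"jaw":0.4},{"tx":0.038,"ty":-0.0366,"tz":0,"rx":0,"ry":0,"rz":0,"jaw":0.4},{"tx":0.038,"ty":-0.0366,"tz":0,"rx":0,"ry":0,"rz":0,"jaw":0.4},{"tx":0,"ty":0,"tz":0.02,"rx":0,"ry":0,"rz":0.82,"jaw":0.4},{"tx":0,"ty":0,"tz":0.02,"rx":0,"ry":0,"rz":0.82,"jaw":0.4},{"tx":0,"ty":0,"tz":0.02,"rx":0,"ry":0,"rz":0.82,"jaw":0.4},{"tx":0,"ty":0,"tz":0.02,"rx":0,"ry":0,"rz":0.82,"jaw":0.4},{"tx":0,"ty":0,"tz":0,"rx":0,"ry":0,"rz":0.82,"jaw":0.4},{"tx":0,"ty":0,"tz":0,"rx":0,"ry":0,"rz":0,"jaw":0.4}]' 15
python3 -c "
from h import *
go(*NUT,.073,-.224)
f=optics.grab_frame('scene')[150:300,200:400]; cv2.imwrite('pics/s2.png',cv2.resize(f,None,fx=4,fy=4,interpolation=2)[:,:,::-1])"
```

```text
t: 2.3
eef_pos: [0.5106, 0.0039, 0.1619]
tcp_rot: [3.122, -0.353, -0.003]
contact_force: [-1.0, -0.1, -0.6]
finger_gap: 0.0527
finger_force: 0.0
t 2.3 pos [0.5106 0.0039 0.1619] psi -0.225 tilt [-0.0017  0.0001] shift m [ 0.0007 -0.0018  0.0889] frac [ 0.0009 -0.0025  0.1186] joints [-0.02  0.34  1.93  0.    0.87  1.78] gap 0.0527 F [-1.  -0.1 -0.6] T [ 0.054  0.047 -0.019] pad 0.0
rz frac -0.008019652790499284
```

View pics/s2.png

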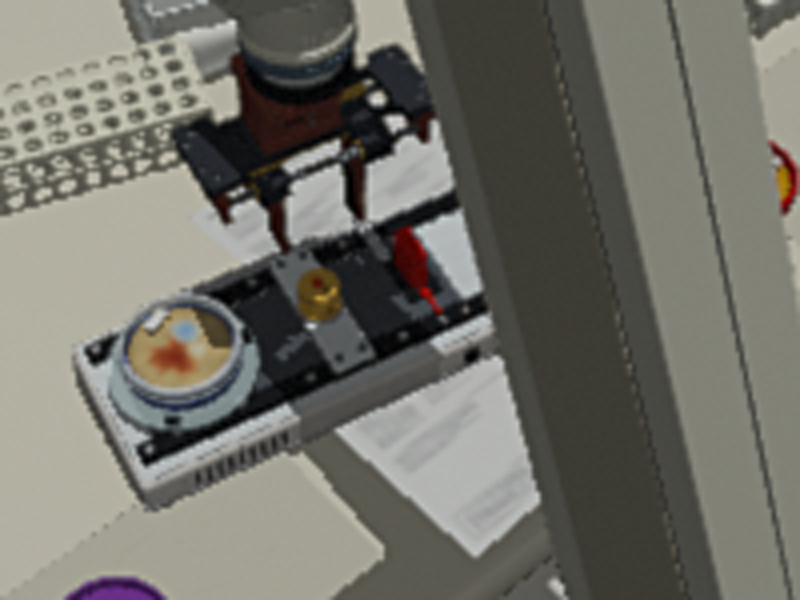

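The fingers at crop (280,240) and (355,210) straddle the line of the nut (320,293), dish and handle clear. Lower and close.

```bash
python3 -m pendant '[{"tx":0.001,"ty":-0.0025,"tz":0.02,"rx":0,"ry":0,"rz":0,"jaw":0.4},{"tx":0,"ty":0,"tz":0.02,"rx":0,"ry":0,"rz":0,"jaw":0.4},{"tx":0,"ty":0,"tz":0.02,"rx":0,"ry":0,"rz":0,"jaw":0.4},{"tx":0,"ty":0,"tz":0.02,"rx":0,"ry":0,"rz":0,"jaw":0.4},{"tx":0,"ty":0,"tz":0.02,"rx":0,"ry":0,"rz":0,"jaw":0.4},{"tx":0,"ty":0,"tz":0.01,"rx":0,"ry":0,"rz":0,"jaw":0.4},{"tx":0,"ty":0,"tz":0.006,"rx":0,"ry":0,"rz":0,"jaw":0.4},{"tx":0,"ty":0,"tz":0,"rx":0,"ry":0,"rz":0,"jaw":0.4}]' 15
python3 -c "
from h import *
go(*NUT,.073,-.224)"
python3 -m pendant '[{"tx":0,"ty":0,"tz":0,"rx":0,"ry":0,"rz":0,"jaw":0.6},{"tx":0,"ty":0,"tz":0,"rx":0,"ry":0,"rz":0,"jaw":0.8},{"tx":0,"ty":0,"tz":0,"rx":0,"ry":0,"rz":0,"jaw":0.8},{"tx":0,"ty":0,"tz":0,"rx":0,"ry":0,"rz":0,"jaw":1},{"tx":0,"ty":0,"tz":0,"rx":0,"ry":0,"rz":0,"jaw":1}]' 15
python3 -c "
from h import *
go(*NUT,.073,-.224)"
```

```text
t: 3.15
eef_pos: [0.5123, 0.0055, 0.0756]
tcp_rot: [3.122, -0.35, -0.0]
contact_force: [0.3, -0.6, 0.0]
finger_gap: 0.0524
finger_force: 0.0
t 3.15 pos [0.5123 0.0055 0.0756] psi -0.223 tilt [-0.0003  0.    ] shift m [-0.0007  0.0001  0.0026] frac [-0.001   0.0002  0.0034] joints [-0.01  0.49  1.97  0.    0.69  1.78] gap 0.0524 F [ 0.3 -0.6  0. ] T [ 0.014 -0.017 -0.031] pad 0.0
rz frac 0.005235212297363864
t: 3.65
eef_pos: [0.5133, 0.0074, 0.0764]
tcp_rot: [-3.119, 0.353, -0.003]
contact_force: [1.8, 14.4, 0.3]
finger_gap: 0.0316
finger_force: 15.0
t 3.65 pos [0.5133 0.0074 0.0764] psi -0.225 tilt [0.0023 0.0027] shift m [-0.0013  0.0023  0.0034] frac [-0.0017  0.003   0.0045] joints [-0.01  0.49  1.96  0.    0.69  1.78] gap 0.0316 F [ 1.8 14.4  0.3] T [ 2.332 -0.253 -0.005] pad 15.0
rz frac -0.007820391820612116
```

```bash
python3 -m pendant '[{"tx":0,"ty":-0.0015,"tz":0,"rx":0,"ry":0,"rz":0,"jaw":1},{"tx":0,"ty":-0.0015,"tz":0,"rx":0,"ry":0,"rz":0,"jaw":1},{"tx":0,"ty":0,"tz":0,"rx":0,"ry":0,"rz":0,"jaw":1}]' 15
python3 -c "
from h import *
go(*NUT,.073,-.224)"
```

```text
t: 3.95
eef_pos: [0.5133, 0.0076, 0.0763]
tcp_rot: [3.122, -0.351, 0.002]
contact_force: [-0.6, 0.9, 5.3]
finger_gap: 0.0316
finger_force: 15.0
t 3.95 pos [0.5133 0.0076 0.0763] psi -0.224 tilt [ 0.0011 -0.0001] shift m [-0.0012  0.0025  0.0033] frac [-0.0017  0.0033  0.0044] joints [-0.01  0.49  1.96 -0.    0.69  1.79] gap 0.0316 F [-0.6  0.9  5.3] T [ 0.032  0.173 -0.007] pad 15.0
rz frac 0.0001728984781953121
```

```bash
python3 -m pendant '[{"tx":0,"ty":0,"tz":0,"rx":0,"ry":0,"rz":-0.8,"jaw":1},{"tx":0,"ty":0,"tz":0,"rx":0,"ry":0,"rz":-0.8,"jaw":1},{"tx":0,"ty":0,"tz":0,"rx":0,"ry":0,"rz":-0.8,"jaw":1},{"tx":0,"ty":0,"tz":0,"rx":0,"ry":0,"rz":-0.8,"jaw":1},{"tx":0,"ty":0,"tz":0,"rx":0,"ry":0,"rz":-0.8,"jaw":1},{"tx":0,"ty":0,"tz":0,"rx":0,"ry":0,"rz":-0.8,"jaw":1},{"tx":0,"ty":0,"tz":0,"rx":0,"ry":0,"rz":0,"jaw":1}]' 15
python3 -c "
from h import *
go(*NUT,.073,-.224)"
```

```text
t: 4.65
eef_pos: [0.5132, 0.0084, 0.0763]
tcp_rot: [-3.044, -0.775, -0.002]
contact_force: [-1.6, 7.0, 5.3]
finger_gap: 0.0319
finger_force: 15.0
t 4.65 pos [0.5132 0.0084 0.0763] psi 0.499 tilt [0.0011 0.0012] shift m [-0.0029  0.0017  0.0033] frac [-0.0038  0.0023  0.0044] joints [-0.01  0.49  1.96  0.    0.69  1.06] gap 0.0319 F [-1.6  7.   5.3] T [1.067 0.058 0.006] pad 15.0
rz frac 4.817087481945087
```

```bash
python3 -m pendant '[{"tx":0,"ty":-0.0014,"tz":0,"rx":0,"ry":0,"rz":-0.8,"jaw":1},{"tx":0,"ty":0,"tz":0,"rx":0,"ry":0,"rz":-0.8,"jaw":1},{"tx":0,"ty":0,"tz":0,"rx":0,"ry":0,"rz":-0.8,"jaw":1},{"tx":0,"ty":0,"tz":0,"rx":0,"ry":0,"rz":-0.8,"jaw":1},{"tx":0,"ty":0,"tz":0,"rx":0,"ry":0,"rz":-0.8,"jaw":1},{"tx":0,"ty":0,"tz":0,"rx":0,"ry":0,"rz":-0.8,"jaw":1},{"tx":0,"ty":0,"tz":0,"rx":0,"ry":0,"rz":-0.8,"jaw":1}]' 15
python3 -c "
from h import *
go(*NUT,.073,-.224)"
```

```text
t: 5.35
eef_pos: [0.5125, 0.009, 0.0763]
tcp_rot: [-2.462, -1.951, -0.002]
contact_force: [-2.0, 4.7, 7.0]
finger_gap: 0.0316
finger_force: 15.0
t 5.35 pos [0.5125 0.009  0.0763] psi 1.34 tilt [0.0006 0.0009] shift m [-0.0036 -0.0001  0.0033] frac [-0.0049 -0.0002  0.0044] joints [-0.01  0.49  1.97  0.    0.69  0.22] gap 0.0316 F [-2.   4.7  7. ] T [ 0.729  0.144 -0.076] pad 15.0
rz frac 10.426278880706976
```

```bash
python3 -m pendant '[{"tx":0.0008,"ty":-0.0004,"tz":0,"rx":0,"ry":0,"rz":-0.8,"jaw":1},{"tx":0,"ty":0,"tz":0,"rx":0,"ry":0,"rz":-0.8,"jaw":1},{"tx":0,"ty":0,"tz":0,"rx":0,"ry":0,"rz":-0.8,"jaw":1},{"tx":0,"ty":0,"tz":0,"rx":0,"ry":0,"rz":-0.8,"jaw":1},{"tx":0,"ty":0,"tz":0,"rx":0,"ry":0,"rz":-0.8,"jaw":1},{"tx":0,"ty":0,"tz":0,"rx":0,"ry":0,"rz":-0.8,"jaw":1},{"tx":0,"ty":0,"tz":0,"rx":0,"ry":0,"rz":-0.8,"jaw":1},{"tx":0,"ty":0,"tz":0,"rx":0,"ry":0,"rz":-0.8,"jaw":1}]' 15
python3 -c "
from h import *
go(*NUT,.073,-.224)"
```

```text
t: 6.15
eef_pos: [0.5114, 0.0089, 0.0763]
tcp_rot: [-1.282, -2.867, 0.001]
contact_force: [-4.2, -1.0, 9.5]
finger_gap: 0.0321
finger_force: 15.0
t 6.15 pos [0.5114 0.0089 0.0763] psi 2.3 tilt [-0.0011 -0.0001] shift m [-0.0026 -0.0022  0.0033] frac [-0.0034 -0.0029  0.0043] joints [-0.01  0.49  1.97 -0.    0.69 -0.74] gap 0.0321 F [-4.2 -1.   9.5] T [-0.129  0.608 -0.047] pad 15.0
rz frac 16.828767456201913
```

```bash
python3 -m pendant '[{"tx":0.0005,"ty":-0.0006,"tz":0,"rx":0,"ry":0,"rz":-0.6,"jaw":1},{"tx":0,"ty":0,"tz":0,"rx":0,"ry":0,"rz":-0.6,"jaw":1},{"tx":0,"ty":0,"tz":0,"rx":0,"ry":0,"rz":-0.6,"jaw":1},{"tx":0,"ty":0,"tz":0,"rx":0,"ry":0,"rz":-0.6,"jaw":1},{"tx":0,"ty":0,"tz":0,"rx":0,"ry":0,"rz":-0.6,"jaw":1}]' 15
python3 -c "
from h import *
go(*NUT,.073,-.224)"
python3 -m pendant '[{"tx":0,"ty":0,"tz":0,"rx":0,"ry":0,"rz":-0.6,"jaw":1},{"tx":0,"ty":0,"tz":0,"rx":0,"ry":0,"rz":-0.6,"jaw":1},{"tx":0,"ty":0,"tz":0,"rx":0,"ry":0,"rz":-0.6,"jaw":1}]' 15
python3 -c "
from h import *
go(*NUT,.073,-.224)"
```

```text
t: 6.65
eef_pos: [0.5104, 0.0087, 0.0757]
tcp_rot: [-0.613, -3.079, 0.001]
contact_force: [-4.5, -2.2, 3.1]
finger_gap: 0.0314
finger_force: 15.0
t 6.65 pos [0.5104 0.0087 0.0757] psi 2.748 tilt [-0.002  -0.0002] shift m [-0.0022 -0.0026  0.0027] frac [-0.003  -0.0034  0.0036] joints [-0.01  0.49  1.97 -0.    0.69 -1.18] gap 0.0314 F [-4.5 -2.2  3.1] T [-0.416  0.311 -0.361] pad 15.0
rz frac 19.816533178831715
t: 6.95
eef_pos: [0.5098, 0.0084, 0.0754]
tcp_rot: [-0.193, -3.132, 0.001]
contact_force: [-4.1, -5.7, 1.1]
finger_gap: 0.0319
finger_force: 15.0
t 6.95 pos [0.5098 0.0084 0.0754] psi 3.019 tilt [-0.0034 -0.0007] shift m [-0.0021 -0.0026  0.0024] frac [-0.0028 -0.0035  0.0031] joints [-0.01  0.49  1.97 -0.    0.69 -1.45] gap 0.0319 F [-4.1 -5.7  1.1] T [-0.921  0.389 -0.323] pad 15.0
rz frac -20.26986731929063
```

Torque jumped to −0.36 N m and stayed there as the grip slipped, so the nut is at its stop. Release, rise, and look.

```bash
python3 -m pendant '[{"tx":0,"ty":0,"tz":0,"rx":0,"ry":0,"rz":0,"jaw":0.4},{"tx":0,"ty":0,"tz":0,"rx":0,"ry":0,"rz":0,"jaw":0.4},{"tx":0,"ty":0,"tz":0,"rx":0,"ry":0,"rz":0,"jaw":0.4},{"tx":0,"ty":0,"tz":-0.02,"rx":0,"ry":0,"rz":0,"jaw":0.4},{"tx":0,"ty":0,"tz":-0.04,"rx":0,"ry":0,"rz":0,"jaw":0.4},{"tx":0,"ty":0,"tz":-0.04,"rx":0,"ry":0,"rz":0.35,"jaw":0.4},{"tx":0,"ty":0,"tz":0,"rx":0,"ry":0,"rz":0.33,"jaw":0.4},{"tx":0,"ty":0,"tz":0,"rx":0,"ry":0,"rz":0,"jaw":0.4}]' 15
python3 - <<'E'
from h import *
# nut centre as gripped, handle 80 mm along -y
n=np.array([.5120,.0080]); h=n-.08*yax(); print(h)
go(*h,.150,2.917)
for c in ("scene","top"):
    f=optics.grab_frame(c); cv2.imwrite(f"pics/{c}3.png",f[:,:,::-1])
a=cv2.imread("pics/scene3.png")[170:290,210:360]; b=cv2.imread("pics/top3.png")[165:245,220:350]
cv2.imwrite("pics/c3.png",np.hstack([cv2.resize(a,(375,300),interpolation=2),cv2.resize(b,(425,300),interpolation=2)]))
E
```

```text
t: 7.75
eef_pos: [0.5122, 0.0093, 0.1517]
tcp_rot: [0.358, 3.119, 0.0]
contact_force: [0.0, -0.2, -0.7]
finger_gap: 0.0528
finger_force: 0.0
[ 0.49422948 -0.07000134]
t 7.75 pos [0.5122 0.0093 0.1517] psi 2.913 tilt [0.0023 0.    ] shift m [-0.0005 -0.0813  0.0016] frac [-0.0006 -0.1084  0.0022] joints [-0.01  0.36  1.93  0.    0.85 -1.35] gap 0.0528 F [ 0.  -0.2 -0.7] T [ 0.101 -0.14  -0.02 ] pad 0.0
rz frac -0.028401493861706466
```

View pics/c3.png

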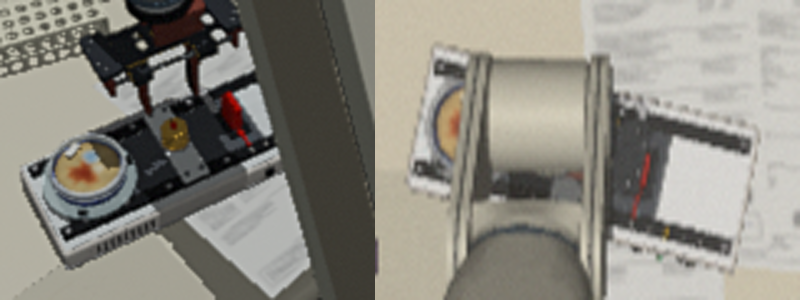

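Left half: dish in place, nut (175,135) with stud raised, handle (233,110). Right half: the arm hides the nut, and the pointer is still at shut. Now move over the handle and lower.

```bash
python3 -m pendant '[{"tx":0,"ty":-0.036,"tz":0,"rx":0,"ry":0,"rz":0,"jaw":0.4},{"tx":0,"ty":-0.036,"tz":0,"rx":0,"ry":0,"rz":0,"jaw":0.4},{"tx":0,"ty":-0.036,"tz":0,"rx":0,"ry":0,"rz":0,"jaw":0.4},{"tx":0,"ty":0,"tz":0.015,"rx":0,"ry":0,"rz":0,"jaw":0.4},{"tx":0,"ty":0,"tz":0.015,"rx":0,"ry":0,"rz":0,"jaw":0.4},{"tx":0,"ty":0,"tz":0,"rx":0,"ry":0,"rz":0,"jaw":0.4}]' 15
python3 - <<'E'
from h import *
n=np.array([.5120,.0080]); h=n-.08*yax()
go(*h,.073,2.917)
f=optics.grab_frame("scene")[:,:,::-1]; f2=optics.grab_frame("top")[:,:,::-1]
cv2.imwrite("pics/c4.png",np.hstack([cv2.resize(f[160:260,230:355],(375,300),interpolation=2),cv2.resize(f2[165:245,220:350],(425,300),interpolation=2)]))
E
```

```text
t: 8.45
eef_pos: [0.4918, -0.0688, 0.126]
tcp_rot: [-0.356, -3.117, -0.001]
contact_force: [-0.1, 0.4, 0.3]
finger_gap: 0.0529
finger_force: 0.0
t 8.45 pos [ 0.4918 -0.0688  0.126 ] psi 2.914 tilt [-0.004   0.0009] shift m [-0.0028 -0.0006  0.0529] frac [-0.0038 -0.0008  0.0706] joints [-0.16  0.38  1.98  0.    0.79 -1.51] gap 0.0529 F [-0.1  0.4  0.3] T [ 0.07  -0.148  0.03 ] pad 0.0
rz frac -0.018023748896363045
```

View pics/c4.png

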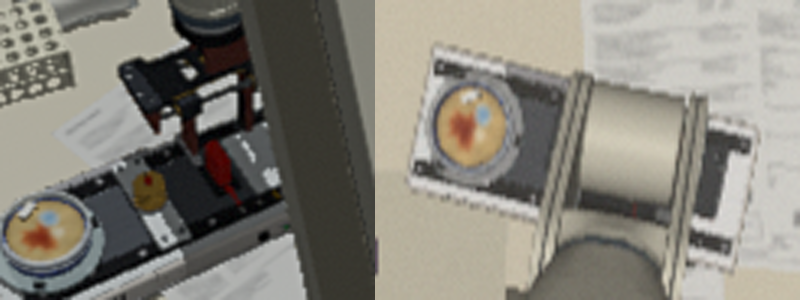

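Left: fingers stand either side of the handle (215,165), clear of the nut (150,190). Descend and grip.

```bash
python3 -m pendant '[{"tx":-0.0038,"ty":-0.0008,"tz":0.018,"rx":0,"ry":0,"rz":0,"jaw":0.4},{"tx":0,"ty":0,"tz":0.018,"rx":0,"ry":0,"rz":0,"jaw":0.4},{"tx":0,"ty":0,"tz":0.018,"rx":0,"ry":0,"rz":0,"jaw":0.4},{"tx":0,"ty":0,"tz":0.01,"rx":0,"ry":0,"rz":0,"jaw":0.4},{"tx":0,"ty":0,"tz":0.005,"rx":0,"ry":0,"rz":0,"jaw":0.4},{"tx":0,"ty":0,"tz":0,"rx":0,"ry":0,"rz":0,"jaw":0.5}]' 25
python3 -c "
from h import *
go(.49423,-.07,.073,2.917)"
python3 -m pendant '[{"tx":0,"ty":0,"tz":0,"rx":0,"ry":0,"rz":0,"jaw":0.7},{"tx":0,"ty":0,"tz":0,"rx":0,"ry":0,"rz":0,"jaw":0.8},{"tx":0,"ty":0,"tz":0,"rx":0,"ry":0,"rz":0,"jaw":0.9},{"tx":0,"ty":0,"tz":0,"rx":0,"ry":0,"rz":0,"jaw":1},{"tx":0,"ty":0,"tz":0,"rx":0,"ry":0,"rz":0,"jaw":1},{"tx":0,"ty":0,"tz":0,"rx":0,"ry":0,"rz":0,"jaw":1}]' 30
python3 -c "
from h import *
go(.49423,-.07,.073,2.917)"
```

```text
t: 9.15
eef_pos: [0.4955, -0.0709, 0.0757]
tcp_rot: [-0.357, -3.12, -0.0]
contact_force: [0.1, 0.1, 0.0]
finger_gap: 0.0475
finger_force: 0.0
t 9.15 pos [ 0.4955 -0.0709  0.0757] psi 2.914 tilt [-0.0013  0.0002] shift m [0.0014 0.0006 0.0027] frac [0.0019 0.0008 0.0036] joints [-0.17  0.48  1.99 -0.    0.68 -1.51] gap 0.0475 F [0.1 0.1 0. ] T [ 0.017 -0.151  0.06 ] pad 0.0
rz frac -0.021223541076214048
t: 9.75
eef_pos: [0.4962, -0.0707, 0.0768]
tcp_rot: [0.356, 3.121, 0.0]
contact_force: [0.1, 3.4, 3.8]
finger_gap: 0.0159
finger_force: 30.0
t 9.75 pos [ 0.4962 -0.0707  0.0768] psi 2.914 tilt [0.0007 0.    ] shift m [0.0021 0.0003 0.0038] frac [0.0028 0.0004 0.005 ] joints [-0.17  0.48  1.99  0.    0.68 -1.51] gap 0.0159 F [0.1 3.4 3.8] T [ 0.532 -0.13   0.339] pad 30.0
rz frac -0.018088788571626324
```

Gripped with the handle centred (gap 15.9 mm, 30 N). Draw 36 mm first, then measure.

```bash
python3 -m pendant '[{"tx":0,"ty":-0.004,"tz":0,"rx":0,"ry":0,"rz":0,"jaw":1},{"tx":0,"ty":-0.005,"tz":0,"rx":0,"ry":0,"rz":0,"jaw":1},{"tx":0,"ty":-0.005,"tz":0,"rx":0,"ry":0,"rz":0,"jaw":1},{"tx":0,"ty":-0.005,"tz":0,"rx":0,"ry":0,"rz":0,"jaw":1},{"tx":0,"ty":-0.005,"tz":0,"rx":0,"ry":0,"rz":0,"jaw":1},{"tx":0,"ty":-0.005,"tz":0,"rx":0,"ry":0,"rz":0,"jaw":1},{"tx":0,"ty":-0.005,"tz":0,"rx":0,"ry":0,"rz":0,"jaw":1},{"tx":0,"ty":-0.005,"tz":0,"rx":0,"ry":0,"rz":0,"jaw":1},{"tx":0,"ty":-0.005,"tz":0,"rx":0,"ry":0,"rz":0,"jaw":1},{"tx":0,"ty":-0.004,"tz":0,"rx":0,"ry":0,"rz":0,"jaw":1},{"tx":0,"ty":0,"tz":0,"rx":0,"ry":0,"rz":0,"jaw":1},{"tx":0,"ty":0,"tz":0,"rx":0,"ry":0,"rz":0,"jaw":1}]' 30
python3 - <<'E'
from h import *
t=np.array([.4962,-.0707])-.04*yax()
go(*t,.0768,2.917)
print("travel",-(ctrl.get_obs()["eef_pos"][:2]-[.4962,-.0707])@yax(), "from nut", -(ctrl.get_obs()["eef_pos"][:2]-[.512,.008])@yax())
f=optics.grab_frame("scene")[:,:,::-1]; f2=optics.grab_frame("top")[:,:,::-1]
cv2.imwrite("pics/c5.png",np.hstack([cv2.resize(f[160:260,230:355],(375,300),interpolation=2),cv2.resize(f2[185:245,265:350],(425,300),interpolation=2)]))
E
```

```text
t: 10.95
eef_pos: [0.4884, -0.1059, 0.0768]
tcp_rot: [0.357, 3.12, 0.001]
contact_force: [2.7, 6.3, 4.9]
finger_gap: 0.0157
finger_force: 30.0
t 10.95 pos [ 0.4884 -0.1059  0.0768] psi 2.913 tilt [0.0015 0.0004] shift m [ 0.0002 -0.004  -0.    ] frac [ 0.0003 -0.0053 -0.0001] joints [-0.24  0.47  1.99  0.    0.67 -1.58] gap 0.0157 F [2.7 6.3 4.9] T [ 1.162 -0.526  0.315] pad 30.0
rz frac -0.02337219495786099
travel 0.036039125191717716 from nut 0.11628261854248872
```

View pics/c5.png

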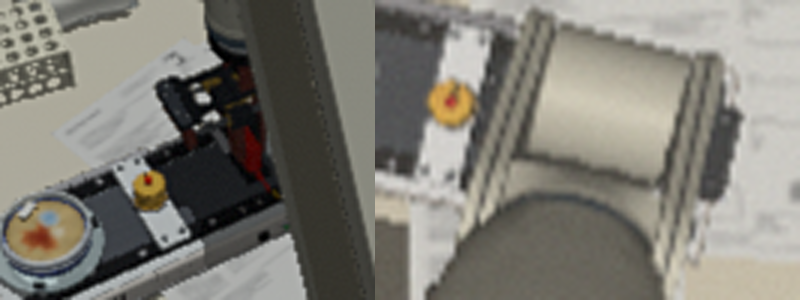

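The nut's index line has swung through about half a turn. The pointer tip (left, 270,187) is almost at the yellow mark's known spot (273,192). Draw the last 4 mm.

```bash
python3 -m pendant '[{"tx":0,"ty":-0.0027,"tz":0,"rx":0,"ry":0,"rz":0,"jaw":1},{"tx":0,"ty":-0.0026,"tz":0,"rx":0,"ry":0,"rz":0,"jaw":1},{"tx":0,"ty":0,"tz":0,"rx":0,"ry":0,"rz":0,"jaw":1},{"tx":0,"ty":0,"tz":0,"rx":0,"ry":0,"rz":0,"jaw":1},{"tx":0,"ty":0,"tz":0,"rx":0,"ry":0,"rz":0,"jaw":1}]' 30
python3 - <<'E'
from h import *
t=np.array([.4962,-.0707])-.04*yax()
go(*t,.0768,2.917)
p=ctrl.get_obs()["eef_pos"][:2]
print("travel",-(p-[.4962,-.0707])@yax(), "from nut", -(p-[.512,.008])@yax())
f=optics.grab_frame("scene")[:,:,::-1]
cv2.imwrite("pics/c6.png",np.hstack([cv2.resize(f[195:240,285:335],(400,360),interpolation=2),cv2.resize(cv2.imread("pics/scene0.png")[195:240,285:335],(400,360),interpolation=2)]))
E
```

```text
t: 11.55
eef_pos: [0.4876, -0.1096, 0.0768]
tcp_rot: [0.357, 3.12, 0.001]
contact_force: [2.1, 7.7, 3.2]
finger_gap: 0.0158
finger_force: 30.0
t 11.55 pos [ 0.4876 -0.1096  0.0768] psi 2.914 tilt [0.0016 0.0004] shift m [ 0.0003 -0.0001 -0.    ] frac [ 0.0004 -0.0002 -0.0001] joints [-0.25  0.47  1.99  0.    0.67 -1.59] gap 0.0158 F [2.1 7.7 3.2] T [ 1.21  -0.526  0.325] pad 30.0
rz frac -0.022808360490215545
travel 0.039871753111647444 from nut 0.12011524646241845
```

View pics/c6.png

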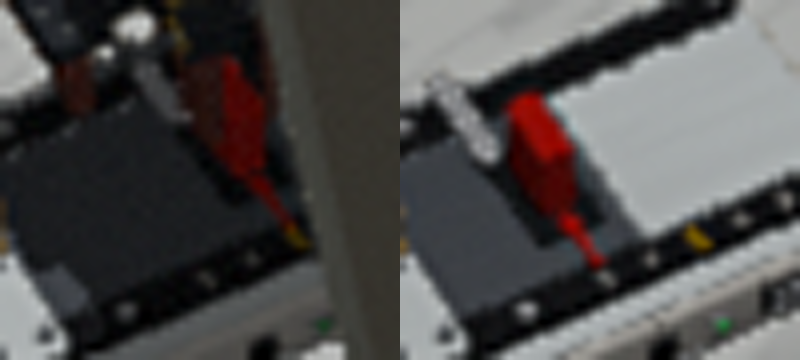

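The red pointer now ends on the yellow line (left, 297,235). Travel is 39.9 mm and the force is 7.8–8 N, as the spring predicts at half open. Hand in.

```bash
python3 -c "
from bench import ctrl
print(ctrl.sign_off())"
```

```text
the job is handed in; nothing more can be done
None
```

The job is handed in: the lock nut is undone to its stop, the shutter is held half open (39.9 mm of travel, pointer on the yellow line), and the dish and the other things on the bench were not touched.

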